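# Blue-light plate viewer: set the eye shield, then hold the knob on its third click

### The arm

A 7-joint arm with a two-finger parallel gripper is mounted at the origin on the work surface. World frame = base frame: x ahead of the robot, y to its left, z up, the work surface at z = 0. Lengths are in m, angles in rad, forces in N, time in s.
With the tool pointing down it reaches from about 0.425 to 0.95 m from the base axis. Payload 4.7 kg.
Tool frame: the origin (TCP) lies on the centre line of the jaws, within the pads' length; the fingertips stand robot.nose_length ahead of it and the grasp point (between the pads) lies 8 mm behind it (robot.nose_length is the distance from the TCP to the fingertips, in m); z points along the fingers, x is the direction in which the jaws open and shut, and the axes are right-handed (so a half turn about z gives the same grasp; the last joint's range is limited). The gripper opens to 85 mm and grips with 20 to 120 N. Pads are 22 mm wide; open, the fingers measure 114 mm over their backs; the gripper's body (76 mm by 85 mm) begins 54 mm behind the grasp point. The pads swing forward as they close: fully open they stand 13 mm farther back than shut.
Start: joints at [-1.282, 0.469, -0.049, 1.532, 0.024, 1.141, -0.082], TCP at [0.211, 0.641, 0.242] pointing down, gripper open.
Joint ranges: [-2.59, 2.59], [-0.33, 1.99], [-1.39, 1.29], [0.1, 2.45], [-1.04, 4.18], [0.21, 1.99], [-2.66, 2.66]. Speed limits (rad/s): [2.57, 2.57, 3.14, 3.14, 3.14, 3.14, 3.14].

### API

Orientations are given as [roll, pitch, yaw] about the fixed x, y, z axes, in that order (R = Rz(yaw) Ry(pitch) Rx(roll)).
In Python, from plant import robot gives the robot as it stands. Calls block until the motion is done:
- robot.goto(position, orientation): joint-space move of the TCP to a pose.
- robot.move_straight(position, vel=0.15, attitude=None, contact_N=None): straight line of the TCP; attitude=None keeps the orientation; vel is the mean speed in m/s. With contact_N (N) it stops when the force on the tool has changed by that much, and returns True; else False.
- robot.move_joints(angles): joint-space move.
- robot.grip(opening, strength=None): opening from 0.0 (shut) to 1.0 (fully open); strength is the grip in N (None keeps the last); returns when the fingers have stopped.
- robot.sleep(seconds).
- robot.inverse_kinematics(position, orientation): joint angles nearest the present ones, or None.
- robot.sense(): the state.
- robot.grab_frame(name): name is "scene" or "top"; returns a dict with "image" (480x640x3 uint8, red, green, blue), "range_z" (480x640 float32, m along the optical axis (not along the pixel's ray), 0 where there is no reading), "fx", "fy", "cx", "cy" (pixels), "dist_coeffs" ([k1, k2, p1, p2, k3] as OpenCV has them; the pictures are not rectified), "R" (3x3) and "t" (3): a world point X has camera coordinates R X + t. Camera axes: x right, y down, z forward; pixel columns grow to the right and rows downward; lengths in m; the calibration is good to about 2 mm. A picture is of the moment at which its call begins.
A pose or a line that the arm cannot do raises robot.IKError and nothing moves.
- robot.close_job(): hands the job in, once; it reports no verdict.
The state is a dict: "t": time; "joint_pos": joint angles; "joint_velocities": joint speeds; "effort": joint torques, N m; "tcp_pos": TCP position; "tcp_rot": TCP orientation; "wrist_force": force on the tool from outside, world axes, zero at the start; "torque": the same for the moment, N m; "opening": opening from 0.0 (shut) to 1.0 (fully open).
Only numpy, scipy, OpenCV 4.12 (cv2) and the standard library are available. Lean on these libraries where they do the work, as an engineer would, in place of code of your own. Each camera call takes 0.05 s, during which the arm holds its last target.

### The job

First, with the light still off, bring the raised amber eye shield of the blue-light viewer down and leave it standing at 45 degrees over the culture dish. Then turn the spring-return brightness knob clockwise by feel to its third click, not past it, and keep holding it there: the light burns only while the knob is held, so finish with the gripper still holding it on the third click. Leave the dish and the other things on the bench where they are.

Things in the scene. Friction and masses are not known exactly. Their poses are not given: they have to be found in the camera images.
- viewer: Ivory box fixed on the bench, 280 (x) by 260 mm (y), flat deck 55 mm above the bench. Origin: centre of its underside; its front is its -x side, more or less towards the robot; z up. On the deck: a dark blue window (130 by 200 mm, centred 30 mm towards +x) and along the front edge a 60 mm grey control strip with the knob (the small lamp and rocker there are not needed).
- shield_hinge (a point): Middle of the shield's hinge line, fixed on the viewer 122 mm from its centre towards its +x (rear), 82 mm above the bench; same axes as the viewer. The hinge line runs along y; two grey cheeks (32 x 12 mm, tops 91 mm above the bench) carry its ends, 122 mm either side.
- shield (a joint): Angle of the amber shield above horizontal, rad: 0 flat over the window, 0.785 = 45 degrees, 1.57 upright, stop at 1.75; starts raised, 1.1 to 1.65. A stiff friction hinge (0.42 N m, plus the shield's weight of 0.16 to 0.25 kg) keeps it where it is left. Coming down, its free edge swings towards the viewer's front (the robot).
- shield_edge (a point): Middle of the shield's free edge. Clear amber sheet 222 mm wide, 5 mm thick, 160 mm from hinge line to free edge, its last 14 mm a 10 mm thick pull edge over the full width. Axes move with the shield: x from free edge to hinge, z out of the outer face (up when flat, away from the robot when upright). The hinge line and this point lie at mid-thickness.
- knob_axis (a point): Point on the deck on the knob's upright axis, 108 mm in front of the viewer's centre and 80 mm to its right (viewer's -y), 55 mm above the bench; same axes as the viewer.
- knob_grip (a point): Grip point inside the knob's bar on the knob's axis, 80 mm above the bench. The knob: a round black skirt 44 mm across (top 63 mm above the bench) with an upright bar 40 mm long and 11 mm wide, from 63 to 89 mm above the bench. Turns with the knob: x along the bar towards the end with the white pointer line, z up.
- knob (a joint): Knob angle, rad, growing clockwise from above; starts at 0 = off (pointer 1.0 rad anticlockwise of the viewer's +x). Clicks at 0.4, 0.8, 1.2 (third), 1.6, 2.0 (stop); white deck marks at off (longer) and each click. A spring (0.11 N m at off, 0.15 at 2.0) always returns it; each click adds a ripple of 0.06 N m: stiffest 0.1 rad past a click, lightest 0.1 rad before the next.
- dish: Loose bystander: a lidded round culture dish, 90 mm across, 15 mm high, 45 g, lying on the window; origin at the centre of its underside. To be left there.
- timer: Loose bystander: a small sand timer standing on the bench left of the viewer, 34 mm across, 92 mm high; origin at the centre of its underside.
- rack: Loose bystander: a frosted white tube rack with small tubes right of the viewer, 152 by 80 mm, 30 mm high (tube caps to 43 mm); origin at the centre of its underside.
- rotor_lid: Loose bystander: a round black rotor lid with a red hub lying on the bench left of the viewer, 116 mm across, 26 mm high; origin at the centre of its underside.

How it is judged:
On the way, in this order (a step that is already met when the one before it is completed fails the run):
1. the shield stands at 45 degrees, the knob still off (value of joint shield between 0.665 and 0.905 rad and contact force between each of the arm, the fingers and shield below 0.2 N and value of joint knob below 0.2 rad), for 0.3 s.
2. the knob is held on its third click (value of joint knob between 1.08 and 1.32 rad and contact force between the fingers and knob above 1 N), for 0.5 s.
At the end, for the whole second after the job is handed in: The fingers hold the knob still on its third click (1.2 rad, within 0.12 rad) against its return spring, the amber shield stands at 45 degrees (within 7 degrees), and the dish lies where it was (within 12 mm) (all of step 2 and velocity of joint knob between -0.1 and 0.1 rad/s and value of joint shield between 0.665 and 0.905 rad and distance of dish from where it was at the start of the episode below 0.012 m); the arm keeps its last pose, push and grip.
It fails at once if the knob was turned past the third click (value of joint knob above 1.45 rad).
It fails at once if the light was switched on with the shield still up (value of joint knob above 0.3 rad and value of joint shield above 0.95 rad).
It fails at once if the dish was moved (distance of dish from where it was at the start of the episode above 0.012 m).
It fails at once if another thing on the bench was moved (distance of any of timer, rack, rotor_lid from where it was at the start of the episode above 0.015 m).
It also fails if it takes over 72 s, if anything falls off the work surface, if the arm or the gripper's body presses on something with over 40 N, if the wrist force passes 120 N, or if a joint passes its speed limit or range.

## Working session

There is one attempt and no reset: what is moved stays moved. The work goes in short steps, each a Python script; the robot and the scene stay as the last script left them, time stands still between calls to the robot, and variables do not carry over. Pictures are saved under pics/ and viewed, and the job is handed in when it is done.

```bash
ls; mkdir -p pics; python3 - <<'E'
from plant import robot
import cv2,numpy as np,pickle
s=robot.sense();print(s,robot.nose_length)
for n in("scene","top"):
    f=robot.grab_frame(n);cv2.imwrite(f"pics/{n}0.png",f["image"][:,:,::-1]);pickle.dump(f,open(f"{n}0.pkl","wb"))
    print(n,f["fx"],f["fy"],f["cx"],f["cy"],f["dist_coeffs"],f["R"],f["t"])
E
```

```text
pics
{'t': 0.0, 'joint_pos': array([-1.28186292,  0.4694788 , -0.04857228,  1.53368227,  0.02409086,
        1.1410154 , -0.08228258]), 'joint_velocities': array([-2.27029635e-03,  4.71745632e-04,  6.81468965e-04,  3.53949164e-04,
        1.08757923e-04, -4.00031373e-05, -4.04656711e-04]), 'effort': array([ 1.47724481e-04, -5.10292125e+01, -4.70025977e-02, -2.37720394e+01,
        1.05911031e-02,  7.39555748e-03,  3.32990510e-06]), 'tcp_pos': array([0.21076781, 0.64065822, 0.24124108]), 'tcp_rot': array([3.14151702e+00, 1.99717243e-03, 1.25298760e+00]), 'wrist_force': array([-0.31905992, -0.37023058, -0.08637848]), 'torque': array([ 0.01665737, -0.00826418, -0.01297902]), 'opening': 1.0002062967263439} 0.011
scene 442.1496058464178 442.1496058464178 320.94633013220664 239.09252323673883 [-0.09212994  0.          0.          0.          0.        ] [[-0.87257876  0.48824664  0.01488387]
 [ 0.2975472   0.55543794 -0.77650136]
 [-0.38739125 -0.67312993 -0.62993977]] [ 0.48718576 -0.12658324  1.32412398]
top 504.02967029468255 504.02967029468255 317.3226586857625 237.1427549543653 [-0.08115402  0.          0.          0.          0.        ] [[ 0.01417915 -0.99966991  0.02142482]
 [-0.99590569 -0.01603245 -0.08896521]
 [ 0.08927934 -0.02007565 -0.99580428]] [0.00884174 0.57954646 1.15848617]
```

View pics/scene0.png

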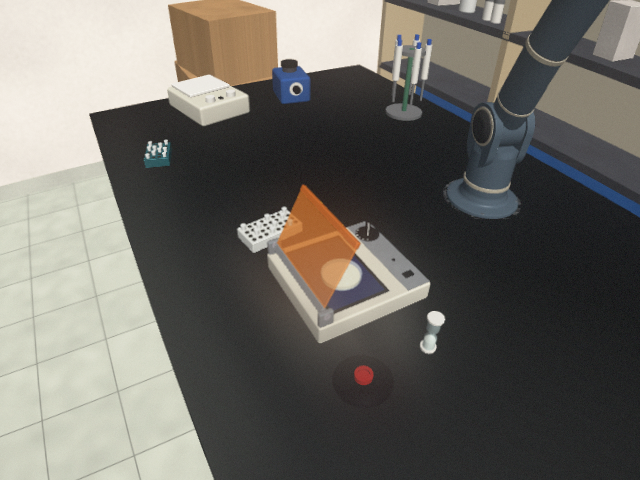

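View pics/top0.png

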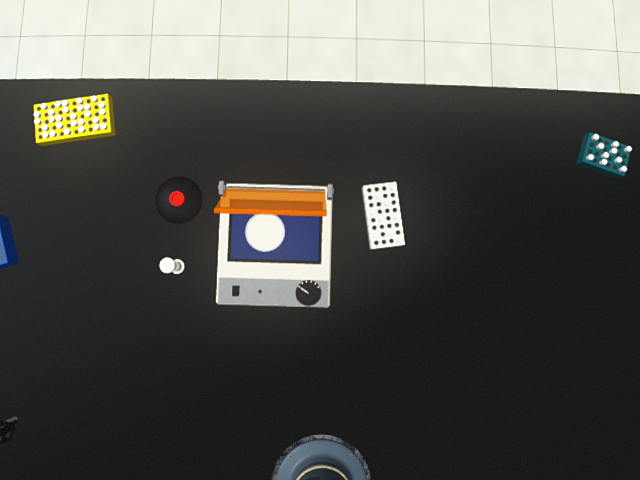

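```bash
cat > h.py <<'E'
import numpy as np,cv2,pickle
def K(f): return np.array([[f["fx"],0,f["cx"]],[0,f["fy"],f["cy"]],[0,0,1]])
def cloud(f):
    v,u=np.mgrid[0:480,0:640]
    n=cv2.undistortPoints(np.stack([u.ravel(),v.ravel()],1).astype(np.float64)[:,None],K(f),np.array(f["dist_coeffs"]))[:,0]
    z=f["range_z"].ravel(); P=np.c_[n*z[:,None],z]
    W=(P-f["t"])@f["R"]; W[z==0]=np.nan
    return W.reshape(480,640,3)
def proj(f,X):
    r,_=cv2.Rodrigues(np.array(f["R"])); return cv2.projectPoints(np.atleast_2d(np.array(X,float)),r,np.array(f["t"]),K(f),np.array(f["dist_coeffs"]))[0][:,0]
def onplane(f,uv,z):
    n=cv2.undistortPoints(np.array(uv,float).reshape(-1,1,2),K(f),np.array(f["dist_coeffs"]))[:,0]
    d=np.c_[n,np.ones(len(n))]@f["R"]; c=-f["R"].T@f["t"]
    return c+d*((z-c[2])/d[:,2])[:,None]
E
python3 - <<'E'
from h import *
f=pickle.load(open("top0.pkl","rb"));W=cloud(f)
print([W[v,u].round(4) for v,u in((295,270),(350,270),(235,265),(275,240),(200,270),(265,172))])
H=W[...,2]
m=((H>0.045)&(H<0.062)).astype(np.uint8); m[:,:205]=0;m[:,345:]=0;m[:170]=0;m[320:]=0
ys,xs=np.nonzero(m);P=W[ys,xs];print(len(P),np.median(P[:,2]))
r=cv2.minAreaRect(P[:,:2].astype(np.float32));print(r,cv2.boxPoints(r))
# shield points
m=(H>0.1);m[:,:205]=0;m[:,345:]=0;m[:170]=0;m[320:]=0
Q=W[m];print(len(Q));print(np.nanmin(Q,0),np.nanmax(Q,0))
im=f["image"][170:320,145:415,::-1];cv2.imwrite("pics/crop_top.png",cv2.resize(im,None,fx=2.9,fy=2.9,interpolation=cv2.INTER_CUBIC))
f=pickle.load(open("scene0.pkl","rb"))
im=f["image"][170:350,225:440,::-1];cv2.imwrite("pics/crop_sc.png",cv2.resize(im,None,fx=3.3,fy=3.3,interpolation=cv2.INTER_CUBIC))
E
```

```text
[array([0.4433, 0.1237, 0.0544]), array([0.3126, 0.1249, 0.0012]), array([0.5783, 0.1368, 0.0701]), array([0.4875, 0.1929, 0.0547]), array([0.644 , 0.1206, 0.1588]), array([0.5065, 0.3395, 0.0903])]
9230 0.05419644048250656
((0.5587334036827087, 0.11625479906797409), (0.2612837255001068, 0.2806209325790405), 89.08953094482422) [[ 0.41636473 -0.01214103]
 [ 0.69695026 -0.0166001 ]
 [ 0.7011021   0.24465063]
 [ 0.42051655  0.2491097 ]]
2553
[0.60325735 0.00380362 0.10001267] [0.67497966 0.22629961 0.23160864]
```

View pics/crop_top.png

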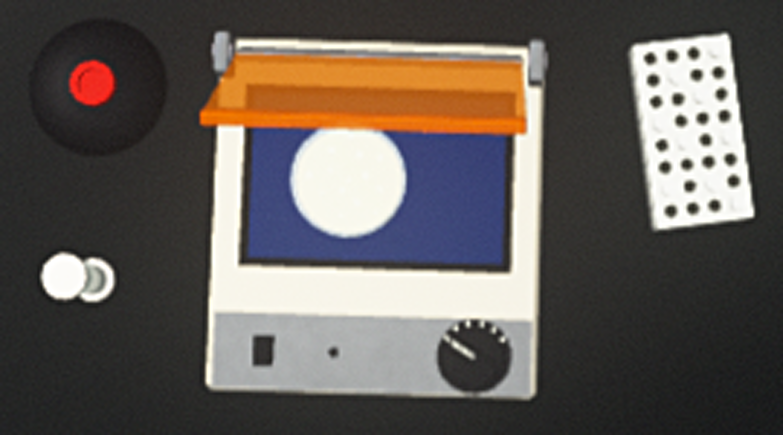

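View pics/crop_sc.png

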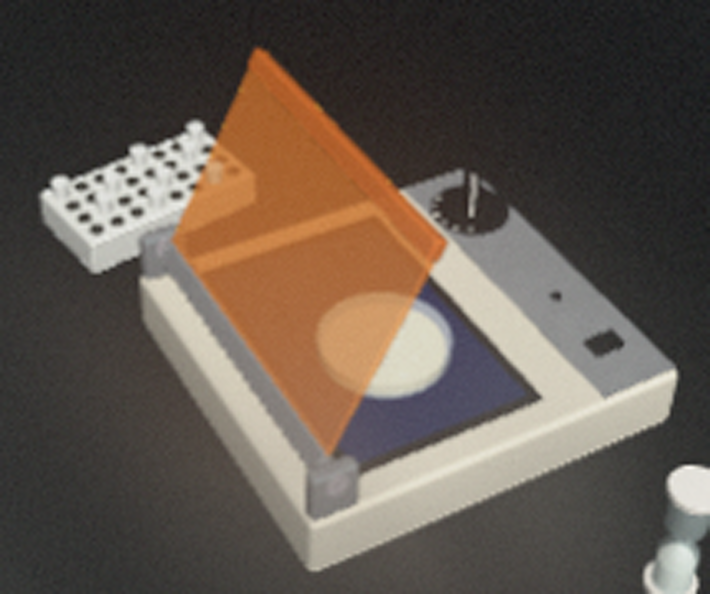

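```bash
cat >> h.py <<'E'
VC=np.array([0.5587,0.1163]);VY=-0.0159
def vw(p):
    c,s=np.cos(VY),np.sin(VY); p=np.atleast_2d(p).astype(float)
    return np.c_[VC[0]+c*p[:,0]-s*p[:,1],VC[1]+s*p[:,0]+c*p[:,1],p[:,2]]
def shield(th,r,y=0.0,n=0.0): # viewer frame: r from hinge, n along outer normal
    return [0.122-r*np.cos(th)+n*np.sin(th),y,0.082+r*np.sin(th)+n*np.cos(th)]
E
python3 - <<'E'
from h import *
f=pickle.load(open("top0.pkl","rb"));W=cloud(f);H=W[...,2]
m=(H>0.1);m[:,:205]=0;m[:,345:]=0;m[:170]=0;m[320:]=0
Q=W[m]; c,s=np.cos(VY),np.sin(VY); d=Q[:,:2]-VC; x=c*d[:,0]+s*d[:,1]
a=np.arctan2(Q[:,2]-.082,.122-x); print(np.median(a),np.percentile(a,[10,90]))
th=np.median(a)-0.03
for n in("top","scene"):
    f=pickle.load(open(n+"0.pkl","rb"));im=f["image"][:,:,::-1].copy();sc=3
    u0,v0=(190,170) if n=="top" else (225,170)
    big=cv2.resize(im[v0:v0+170,u0:u0+220],None,fx=3.5,fy=3.5,interpolation=cv2.INTER_CUBIC)
    def poly(P,col):
        q=((proj(f,vw(P))-[u0,v0]+.5)*3.5).astype(int);cv2.polylines(big,[q],True,col,1)
    poly([[-.14,-.13,.055],[.14,-.13,.055],[.14,.13,.055],[-.14,.13,.055]],(0,255,0))
    poly([[-.035,-.1,.055],[.095,-.1,.055],[.095,.1,.055],[-.035,.1,.055]],(0,255,255))
    for t,col in((th,(255,0,255)),(th+.06,(255,255,0))):
        poly([shield(t,0,-.111),shield(t,.16,-.111),shield(t,.16,.111),shield(t,0,.111)],col)
    K0=np.array([-.108,-.08,.080])
    poly([K0-[.02*np.cos(1),.02*np.sin(1),-.009],K0+[.02*np.cos(1),.02*np.sin(1),.009]],(0,0,255))
    poly([K0+[.022*np.cos(t),.022*np.sin(t),-.017] for t in np.linspace(0,6.28,30)],(0,255,0))
    cv2.imwrite(f"pics/ov_{n}.png",big)
E
```

```text
1.1223551627029638 [1.10025918 1.15078493]
```

View pics/ov_top.png

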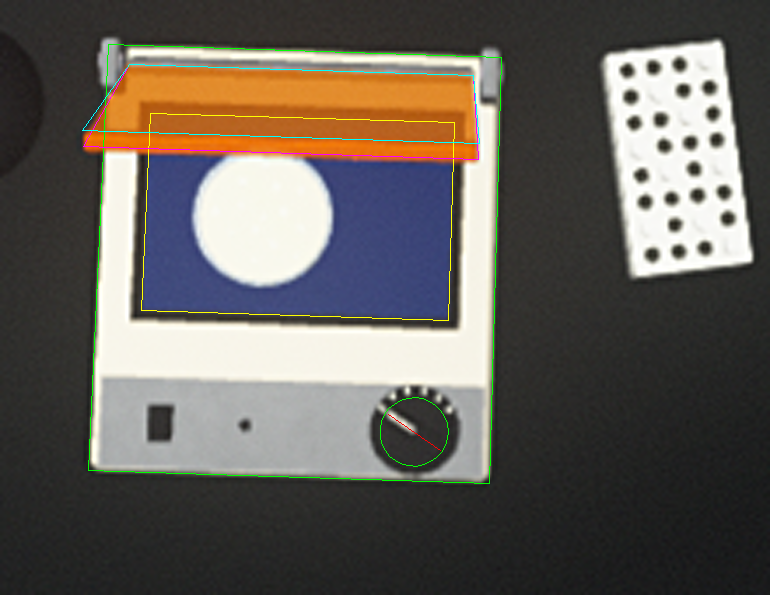

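View pics/ov_scene.png

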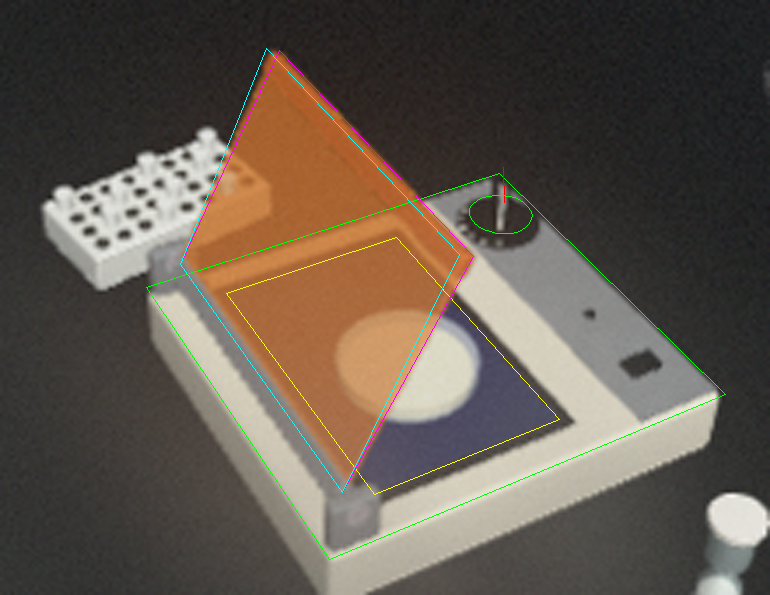

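```bash
cat >> h.py <<'E'
from scipy.spatial.transform import Rotation as Ro
def rpy(z,x):
    z=np.array(z,float);x=np.array(x,float);z/=np.linalg.norm(z);x-=z*(x@z);x/=np.linalg.norm(x)
    return Ro.from_matrix(np.c_[x,np.cross(z,x),z]).as_euler('xyz')
def rv(v): return Ro.from_euler('z',VY).apply(v)
def shp(th,r,sg=1,y=0.0):
    return vw(shield(th,r,y))[0], rpy(rv([np.cos(th),0,-np.sin(th)]),sg*rv([np.sin(th),0,np.cos(th)]))
def knp(a,z,sg=1):
    b=VY+1.0-a  # bar yaw
    return np.array([*vw([-.108,-.08,0])[0][:2],z]), rpy([0,0,-1],[-sg*np.sin(b),sg*np.cos(b),0])
E
python3 - <<'E'
from h import *
from plant import robot
for sg in(1,-1):
    for th,r in((1.1,.25),(1.1,.147),(.785,.147),(.785,.25)):
        p,o=shp(th,r,sg);q=robot.inverse_kinematics(p,o);print(sg,th,r,p.round(3),None if q is None else np.round(q,2))
    for a in(-.2,0,.6,1.2,1.4):
        for z in(.072,.2):
            p,o=knp(a,z,sg);q=robot.inverse_kinematics(p,o);print('k',sg,a,p.round(4),None if q is None else np.round(q,2))
E
```

```text
1 1.1 0.25 [0.567 0.116 0.305] [-0.83  0.05  0.5   2.02  0.22  0.64 -0.51]
1 1.1 0.147 [0.614 0.115 0.213] [-0.73  0.26  0.49  2.04  0.04  0.42 -0.34]
1 0.785 0.147 [0.577 0.116 0.186] [-0.91  0.24  0.56  2.35  2.24  0.22 -2.61]
1 0.785 0.25 [0.504 0.117 0.259] [-0.74 -0.05  0.22  2.39  1.35  0.39 -1.72]
k 1 -0.2 [0.4494 0.038  0.072 ] [-0.18  0.36 -0.    2.21  0.    0.58  2.58]
k 1 -0.2 [0.4494 0.038  0.2   ] [-0.36  0.15  0.2   2.1  -0.04  0.9   2.62]
k 1 0 [0.4494 0.038  0.072 ] [-0.22  0.36  0.05  2.21 -0.03  0.58  2.41]
k 1 0 [0.4494 0.038  0.2   ] [-0.39  0.15  0.23  2.1  -0.04  0.9   2.42]
k 1 0.6 [0.4494 0.038  0.072 ] [-0.33  0.36  0.18  2.21 -0.11  0.58  1.89]
k 1 0.6 [0.4494 0.038  0.2   ] [-0.49  0.15  0.34  2.11 -0.06  0.9   1.85]
k 1 1.2 [0.4494 0.038  0.072 ] [-0.4   0.36  0.27  2.22 -0.17  0.58  1.35]
k 1 1.2 [0.4494 0.038  0.2   ] [-0.54  0.15  0.4   2.11 -0.07  0.9   1.26]
k 1 1.4 [0.4494 0.038  0.072 ] [-0.42  0.36  0.3   2.22 -0.19  0.58  1.17]
k 1 1.4 [0.4494 0.038  0.2   ] [-0.55  0.15  0.42  2.11 -0.08  0.9   1.07]
-1 1.1 0.25 [0.567 0.116 0.305] [-0.5   0.06  
[... 321 characters left out ...]
 -0.34  0.6  -0.22]
k -1 -0.2 [0.4494 0.038  0.2   ] [-0.71  0.16  0.6   2.12 -0.11  0.9  -0.43]
k -1 0 [0.4494 0.038  0.072 ] [-0.62  0.39  0.54  2.23 -0.36  0.6  -0.4 ]
k -1 0 [0.4494 0.038  0.2   ] [-0.74  0.16  0.63  2.12 -0.12  0.9  -0.62]
k -1 0.6 [0.4494 0.038  0.072 ] [-0.7   0.42  0.65  2.23 -0.44  0.62 -0.92]
k -1 0.6 [0.4494 0.038  0.2   ] [-0.82  0.17  0.73  2.12 -0.14  0.9  -1.2 ]
k -1 1.2 [0.4494 0.038  0.072 ] [-0.79  0.45  0.77  2.24 -0.53  0.64 -1.42]
k -1 1.2 [0.4494 0.038  0.2   ] [-0.84  0.17  0.75  2.12 -0.15  0.9  -1.79]
k -1 1.4 [0.4494 0.038  0.072 ] [-1.01  0.62  1.11  2.25 -0.83  0.78 -1.31]
k -1 1.4 [0.4494 0.038  0.2   ] [-1.13  0.25  1.13  2.13 -0.29  0.92 -1.82]
```

```bash
cat >> h.py <<'E'
def push(th,sg,r=.150,up=0):
    c=np.array(shield(th,r,0,.005))+[.011,0,.011+up]
    return vw(c)[0], rpy([0,0,-1],sg*rv([0,1,0]))
E
python3 - <<'E'
from h import *
from plant import robot
for sg in(1,-1):
    for th,up in((1.25,.1),(1.25,0),(1,0),(.785,0),(.785,.1)):
        p,o=push(th,sg,up=up);q=robot.inverse_kinematics(p,o);print(sg,th,p.round(3),o.round(3),None if q is None else np.round(q,2))
E
```

```text
1 1.25 [0.649 0.115 0.337] [-3.142  0.     1.555] [-0.43  0.39  0.28  1.46 -0.11  1.31  1.41]
1 1.25 [0.649 0.115 0.237] [-3.142  0.     1.555] [-0.4   0.45  0.23  1.59 -0.11  1.11  1.41]
1 1 [0.615 0.115 0.222] [-3.142  0.     1.555] [-0.43  0.41  0.24  1.69 -0.11  1.05  1.4 ]
1 0.785 [0.589 0.116 0.203] [-3.142  0.     1.555] [-0.45  0.39  0.24  1.77 -0.11  0.99  1.39]
1 0.785 [0.589 0.116 0.303] [-3.142  0.     1.555] [-0.49  0.3   0.29  1.66 -0.09  1.2   1.38]
-1 1.25 [0.649 0.115 0.337] [-3.142  0.    -1.587] [-0.73  0.44  0.72  1.48 -0.3   1.33 -1.57]
-1 1.25 [0.649 0.115 0.237] [-3.142  0.    -1.587] [-0.71  0.51  0.69  1.61 -0.35  1.14 -1.52]
-1 1 [0.615 0.115 0.222] [-3.142  0.    -1.587] [-0.75  0.47  0.7   1.71 -0.34  1.08 -1.53]
-1 0.785 [0.589 0.116 0.203] [-3.142  0.    -1.587] [-0.78  0.45  0.7   1.79 -0.33  1.02 -1.54]
-1 0.785 [0.589 0.116 0.303] [-3.142  0.    -1.587] [-0.81  0.35  0.73  1.67 -0.25  1.21 -1.61]
```

```bash
python3 - <<'E'
from h import *
from plant import robot
p,o=push(1.25,1,up=.13); robot.goto(p,o); print(robot.sense()["t"])
robot.grip(0.0,40); print(robot.sense()["t"])
robot.move_straight(push(1.25,1)[0],vel=.12)
print(robot.sense()["wrist_force"],robot.sense()["tcp_pos"])
for th in np.arange(1.19,0.80,-.055):
    robot.move_straight(push(th,1)[0],vel=.06); print(round(th,3),robot.sense()["wrist_force"].round(2))
s=robot.sense();print(s["t"],s["tcp_pos"],push(th,1)[0])
f=robot.grab_frame("scene");pickle.dump(f,open("scene1.pkl","wb"));cv2.imwrite("pics/s1.png",cv2.resize(f["image"][130:350,225:440,::-1],None,fx=2.7,fy=2.7))
f=robot.grab_frame("top");pickle.dump(f,open("top1.pkl","wb"))
E
```

```text
2.5667
3.3333
[-0.40273036  1.2016211  -0.26254795] [0.6497145  0.11488266 0.23789044]
1.19 [ 0.23  0.66 -0.29]
1.135 [ 0.79 -0.62 -0.03]
1.08 [ 0.38 -0.57 -0.3 ]
1.025 [-0.07 -0.63  0.03]
0.97 [-0.12  0.57 -0.02]
0.915 [ 0.4  -0.14  0.36]
0.86 [ 0.34  0.12 -0.09]
0.805 [ 0.24 -0.37 -0.32]
6.9083 [0.59055193 0.11578002 0.2041313 ] [0.59133334 0.11578109 0.20459015]
```

View pics/s1.png

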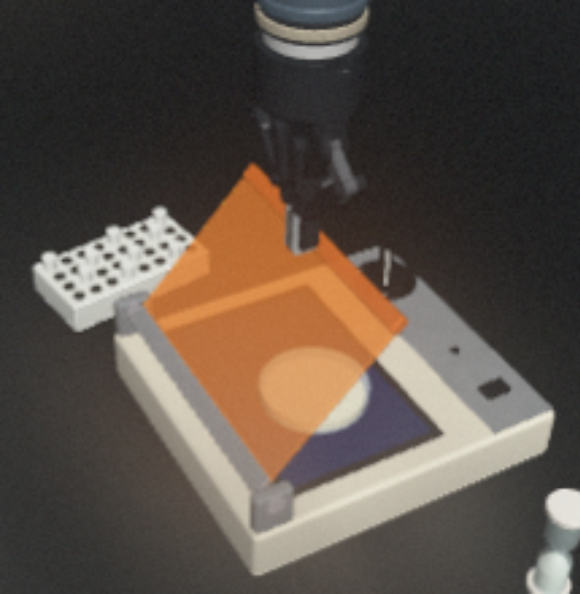

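```bash
cat >> h.py <<'E'
def angle(f,lo=.06,hi=.155):
    W=cloud(f); d=W[...,:2]-VC; c,s=np.cos(VY),np.sin(VY); x=c*d[...,0]+s*d[...,1]; y=-s*d[...,0]+c*d[...,1]; z=W[...,2]-.082
    r=np.hypot(.122-x,z); a=np.arctan2(z,.122-x)
    im=f["image"].astype(int); org=(im[...,0]-im[...,2]>80)
    m=org&(abs(y)<.105)&(r>lo)&(r<hi)&(a>.3)&(a<1.9)
    b=(a-np.arcsin(.0025/np.maximum(r,.01)))[m]
    return m.sum(),np.median(b),np.percentile(b,[10,90])
E
python3 - <<'E'
from h import *
for n in("top0","scene0","top1","scene1"): print(n,angle(pickle.load(open(n+".pkl","rb"))))
E
```

```text
top0 (np.int64(1345), np.float64(1.0962344200008929), array([1.08736614, 1.10959034]))
scene0 (np.int64(3025), np.float64(1.1131615197297198), array([1.10020437, 1.12815981]))
top1 (np.int64(721), np.float64(0.8019250302287603), array([0.7852178 , 0.82044606]))
scene1 (np.int64(3254), np.float64(0.8151356365179624), array([0.79992262, 0.83154722]))
```

```bash
python3 - <<'E'
from h import *
from plant import robot
robot.move_straight(push(.785,1)[0],vel=.04)
robot.move_straight(push(.785,1,up=.13)[0],vel=.12)
robot.sleep(.4)
p,o=knp(0,.30); robot.move_straight(p,vel=.15,attitude=o)
robot.grip(.6,40)
s=robot.sense();print(s["t"],s["joint_pos"].round(2))
for n in("scene","top"):
    f=robot.grab_frame(n);pickle.dump(f,open(n+"2.pkl","wb"));print(n,angle(f))
    a=f["image"][130:350,190:440,::-1];cv2.imwrite(f"pics/{n}2.png",cv2.resize(a,None,fx=2.6,fy=2.6))
E
```

```text
10.675 [-0.37  0.04  0.2   1.97 -0.01  1.14  2.39]
scene (np.int64(3408), np.float64(0.8026610126223548), array([0.78695924, 0.81948804]))
top (np.int64(2676), np.float64(0.7882781907838812), array([0.77062019, 0.80438406]))
```

View pics/scene2.png

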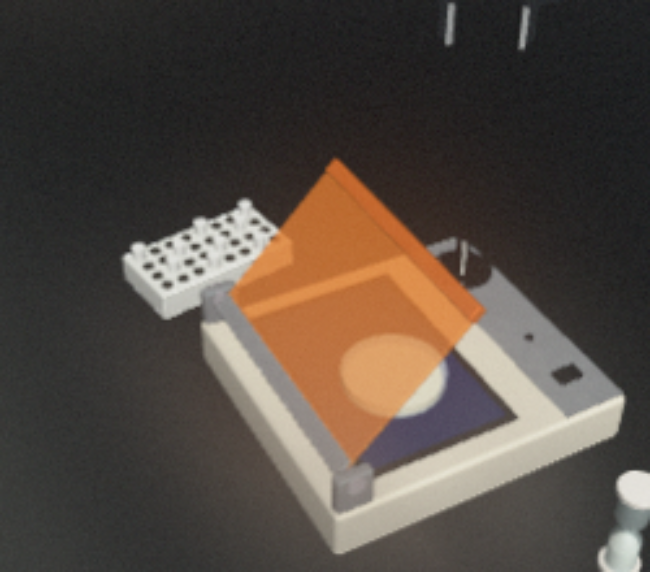

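The shield stands at about 0.79 rad with the gripper clear, and its free edge runs from about (335,160) to (483,312) in the picture. Next I'll refine the knob position from the first frames.

```bash
python3 - <<'E'
from h import *
for n in("top0","scene0"):
    f=pickle.load(open(n+".pkl","rb"));W=cloud(f);k=vw([-.108,-.08,.08])[0]
    d=np.hypot(W[...,0]-k[0],W[...,1]-k[1])
    P=W[(d<.035)&(W[...,2]>.080)&(W[...,2]<.1)];print(n,k,len(P),P.mean(0),P[:,2].max())
    u,s,v=np.linalg.svd(P[:,:2]-P[:,:2].mean(0));print(np.arctan2(v[0,1],v[0,0]),s)
    P=W[(d<.035)&(W[...,2]>.060)&(W[...,2]<.072)];print(len(P),cv2.minEnclosingCircle(P[:,:2].astype(np.float32)))
f=pickle.load(open("top0.pkl","rb"));im=f["image"][270:315,285:335,::-1];cv2.imwrite("pics/kn.png",cv2.resize(im,None,fx=12,fy=12,interpolation=cv2.INTER_CUBIC))
E
```

```text
top0 [0.44944171 0.03802724 0.08      ] 91 [0.44934536 0.03723089 0.0873657 ] 0.09118857438774808
-2.167515340023693 [0.10886555 0.03062915]
163 ((0.45150235295295715, 0.034236494451761246), 0.026749039068818092)
scene0 [0.44944171 0.03802724 0.08      ] 51 [0.4548523  0.04167541 0.08666038] 0.09065452251909513
1.0055736885513413 [0.09232334 0.02066194]
110 ((0.45206740498542786, 0.04002002999186516), 0.022810863330960274)
```

View pics/kn.png

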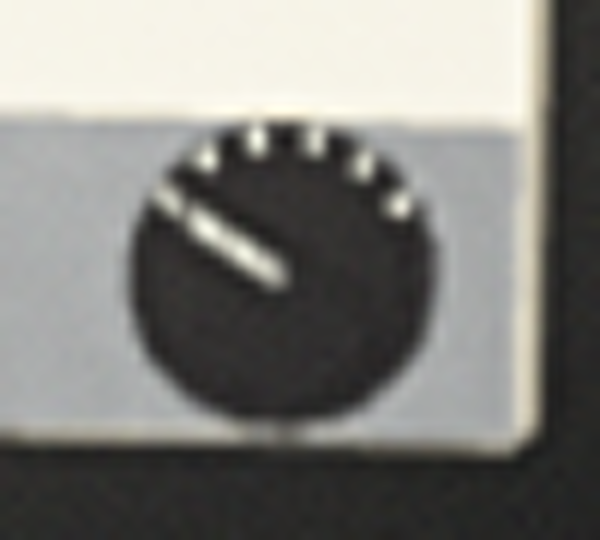

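```bash
cat >> h.py <<'E'
KC=np.array([.4500,.0380])
def kn(a,z=.078):
    p,o=knp(a,z); p[:2]=KC; return p,o
E
python3 - <<'E'
from h import *
from plant import robot
robot.move_straight(kn(0,.13)[0],vel=.15)
p,o=kn(0); print(robot.move_straight(p,vel=.05,contact_N=6))
s=robot.sense();print(s["t"],s["tcp_pos"],s["wrist_force"],s["torque"],s["opening"])
robot.grip(0.0,40);robot.sleep(.2)
s=robot.sense();print(s["t"],s["tcp_pos"],s["tcp_rot"],o,s["wrist_force"],s["torque"],s["opening"])
E
```

```text
False
13.25 [0.45025288 0.03801988 0.07825242] [-0.07114732  0.14149857 -0.6742558 ] [0.01403518 0.00966161 0.01279767] 0.5986365594363423
13.8917 [0.45028439 0.03795688 0.07830705] [3.14123943e+00 4.81647092e-04 2.55506318e+00] [3.14159265 0.         2.55489633] [-0.53224488 -0.77803966  4.53254481] [-0.14889392  0.18252522  0.06911361] 0.1194676269795397
```

```bash
python3 - <<'E'
from h import *
from plant import robot
robot.grip(0.0,70)
y0=robot.sense()["tcp_rot"][2]
for a in np.arange(.1,1.11,.1):
    p,o=kn(a); robot.move_straight(p,vel=.1,attitude=o); robot.sleep(.1)
    s=robot.sense();print(round(a,2),round(s["t"],2),"turned",round(y0-s["tcp_rot"][2],3),s["torque"][2].round(3),s["wrist_force"].round(1),s["tcp_pos"].round(4),s["opening"].round(3))
E
```

```text
Traceback (most recent call last):
AttributeError: 'float' object has no attribute 'round'
```

```bash
cat > turn.py <<'E'
from h import *
from plant import robot
import sys
y0=2.555
for a in np.arange(*map(float,sys.argv[1:4])):
    p,o=kn(a); robot.move_straight(p,vel=.1,attitude=o); robot.sleep(.1)
    t=np.mean([(robot.sleep(.02),robot.sense()["torque"][2])[1] for _ in range(4)])
    s=robot.sense();print(round(a,2),round(s["t"],2),"turned",round(y0-s["tcp_rot"][2],3),"tz",round(t,3),s["wrist_force"].round(1),s["tcp_pos"].round(4),round(s["opening"],3))
E
python3 turn.py .1 1.06 .1
```

```text
0.1 14.88 turned 0.1 tz 0.196 [-1.5 -0.1  6.4] [0.4503 0.0379 0.0784] 0.113
0.2 15.29 turned 0.2 tz 0.108 [-0.9 -0.1  6. ] [0.4504 0.0379 0.0784] 0.113
0.3 15.71 turned 0.301 tz 0.062 [-0.2 -1.4  5.8] [0.4504 0.0378 0.0784] 0.112
0.4 16.12 turned 0.4 tz 0.106 [ 0.  -1.   4.8] [0.4504 0.0378 0.0784] 0.112
0.5 16.54 turned 0.5 tz 0.174 [-0.1 -1.2  6. ] [0.4504 0.0378 0.0784] 0.113
0.6 16.96 turned 0.6 tz 0.092 [-1.7 -1.9  5.6] [0.4505 0.0377 0.0784] 0.113
0.7 17.38 turned 0.7 tz 0.069 [-0.8 -1.7  6.6] [0.4505 0.0377 0.0784] 0.107
0.8 17.79 turned 0.8 tz 0.124 [ 0.4 -2.1  5.9] [0.4505 0.0376 0.0784] 0.113
0.9 18.21 turned 0.9 tz 0.183 [ 0.1 -1.7  6.7] [0.4505 0.0376 0.0784] 0.111
1.0 18.62 turned 1.0 tz 0.146 [-0.3 -2.   6.4] [0.4505 0.0375 0.0784] 0.108
```

The feel agrees with the yaw: torque peaks at 0.1, 0.5 and 0.9 rad and dips at 0.3 and 0.7. I'll go on to the third click.

```bash
python3 turn.py 1.05 1.21 .05; python3 - <<'E'
from h import *
from plant import robot
robot.sleep(.7)
s=robot.sense();print(s["t"],2.555-s["tcp_rot"][2],s["torque"][2],s["opening"])
for n in("scene","top"):
    f=robot.grab_frame(n);pickle.dump(f,open(n+"3.pkl","wb"));print(n,angle(f))
    a=f["image"][130:350,150:440,::-1];cv2.imwrite(f"pics/{n}3.png",cv2.resize(a,None,fx=2.6,fy=2.6))
E
```

```text
1.05 19.04 turned 1.051 tz 0.11 [-0.5 -3.   7.6] [0.4505 0.0375 0.0784] 0.112
1.1 19.46 turned 1.101 tz 0.06 [ 0.  -2.2  6. ] [0.4505 0.0374 0.0784] 0.109
1.15 19.88 turned 1.151 tz 0.083 [ 0.  -3.2  6.6] [0.4505 0.0374 0.0784] 0.107
1.2 20.29 turned 1.2 tz 0.103 [-0.7 -1.3  5.5] [0.4505 0.0374 0.0784] 0.109
20.9917 1.200356791509771 0.15723728060119152 0.10801913532645689
scene (np.int64(3404), np.float64(0.8026350674650138), array([0.7865339 , 0.81975081]))
top (np.int64(2671), np.float64(0.7875415838874859), array([0.76948659, 0.80481193]))
```

View pics/scene3.png

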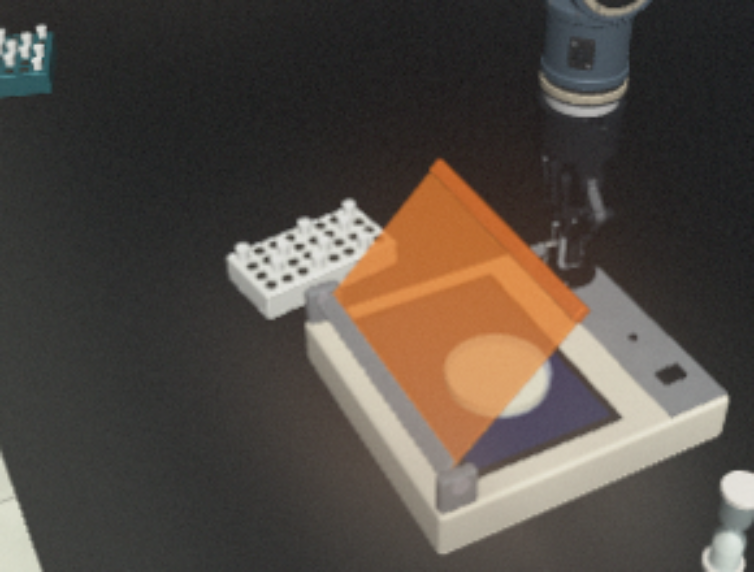

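View pics/top3.png

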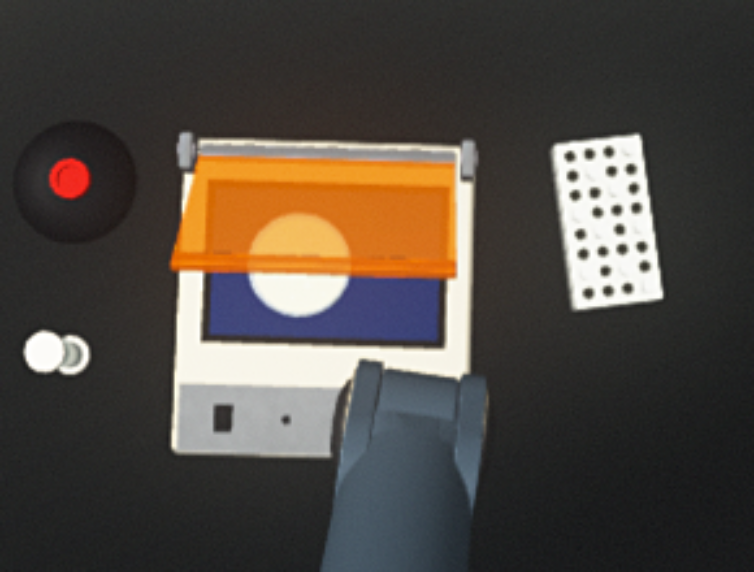

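The shield is still at about 0.79 rad. The dish, timer, rack and rotor lid sit where they were in the first pictures, and the gripper is on the knob at about (575,265) in the scene crop. I'll hand the job in.

```bash
python3 - <<'E'
from plant import robot
robot.close_job(); s=robot.sense();print(s["t"],2.555-s["tcp_rot"][2],s["torque"][2],s["opening"])
E
```

```text
the job is handed in; nothing more can be done
the job is handed in; nothing more can be done
```

I lowered the amber shield to 45 degrees with closed fingers pushing on its outer face. I then gripped the knob bar, turned it clockwise to the third click, and handed the job in at about 21 s with the gripper still holding it. No verdict was reported.

My last checks before handing in:
- **Shield:** it measured 0.79 rad from the top camera and 0.80 rad from the scene camera, against a target of 0.785. The gripper was clear of it before I touched the knob.
- **Knob:** the tool had turned 1.20 rad without going past that. Resistance peaked at 0.1, 0.5 and 0.9 rad and was lightest at 0.3, 0.7 and 1.1 rad, as expected for the third click at 1.2. The top camera's view of the knob was blocked by the arm, so I could not check the pointer against the deck marks.
- **Knob torque:** one reading while holding was 0.157 N m, but the average just before was 0.103. I took this as sensor noise.
- **Bench items:** the dish, timer, rack and rotor lid looked unmoved by eye; I did not measure their positions again.
- **Light:** I could not tell from the pictures whether it was on.
- **Disagreement:** the wrist force stayed below 1 N while I pushed the shield, where I had expected about 2.5 N. The shield still moved as commanded.

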